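# Check a spare conveyor wheel on the hold-to-read wheel checker

### The arm

A 6-joint arm with a two-finger parallel gripper is mounted at the origin on a cart in front of the work surface, level with it; the furniture and walls round the work are solid. World frame = base frame: x ahead of the robot, y to its left, z up, the work surface at z = 0. Lengths are in mm, angles in rad, forces in N, time in s.
With the tool pointing down it reaches from about 350 to 875 mm from the base axis. Payload 4.2 kg.
Tool frame: the origin (TCP) lies at the very end of the fingers, on their centre line; the grasp point (between the pads) lies 19 mm behind it; z points along the fingers, y is the direction in which the jaws open and shut (so a half turn about z gives the same grasp; the last joint's range is limited). The gripper opens to 85 mm and grips with 20 to 120 N. Pads are 22 mm wide; open, the fingers measure 114 mm over their backs; the gripper's body (76 mm by 85 mm) begins 54 mm behind the grasp point. The pads swing forward as they close: fully open they stand 13 mm farther back than shut.
Start: joints at [1.455, 0.385, 0.008, 0, -1.194, -0.259], TCP at [228.771, 581.604, 231.312] pointing down, gripper open.
Joint ranges: [-3.14, 3.14], [-1.21, 2.06], [-1.07, 1.41], [-3.16, 2.05], [-2.99, -0.16], [-3.1, 3.1]. Speed limits (rad/s): [2.79, 2.79, 3.14, 3.14, 3.14, 3.14].

### API

Orientations are given as a unit quaternion [x, y, z, w].
In Python, from bench import arm, optics, job gives the robot as it stands.
- The arm moves only by the tool send_rows, never from a script. Its argument "steps" is a list that holds one entry, the list of rows, each a list of 5 numbers: the shift along the tool's x, y, z in cm, then the turn about the tool's z in rad, then the opening, from 0 (shut) to 1 (fully open). A call has 1 to 10 rows; each row shifts and turns the pose as measured when the row begins, along the tool's axes as they then stand; what a row does not reach is not made up. A row lasts 1/12 s, in which the tool goes at most 41.7 mm and 7.16 degrees, less where a joint would pass 70% of its speed; a pose out of reach is approached as far as the arm can. A call with a gripper value outside its range is refused whole. The fingers move at their own pace and stop on an object; the grip force is fixed at half the most. Time passes only in rows, so rows that do not move let the fingers close. It gives the time, the measured TCP pose, the force and the opening at its end, in the units of the state.
- arm.read_state(): the state, without advancing time (a new reading comes with each control period).
- optics.get_image(name): name is "scene" or "top"; returns (picture, depth): 400x640x3 uint8, blue, green, red; 400x640 float32, mm along the optical axis (not along the pixel's ray), 0 where there is no reading.
- optics.get_calibration(name): a dict with "K" (3x3 intrinsics, pixels), "rvec" (rotation vector, rad) and "tvec" (3), from world to camera coordinates, as OpenCV has them. Camera axes: x right, y down, z forward; pixel columns grow to the right and rows downward; lengths in mm; the calibration is good to about 2 mm. A picture is of the moment at which its call begins. get_calibration takes no time and is no camera call.
- job.job_done(): hands the job in, once; it reports no verdict.
The state is a dict: "clock": time; "joints": joint angles; "joint_vel": joint speeds; "joint_efforts": joint torques, N m; "position": TCP position; "ee_rot": TCP orientation; "contact_force": force on the tool from outside, world axes, zero at the start; "wrist_torque": the same for the moment, N m; "gripper_width": finger opening in mm.
Only numpy, scipy, OpenCV 4.12 (cv2) and the standard library are available. Lean on these libraries where they do the work, as an engineer would, in place of code of your own. Each camera call takes 0.05 s, during which the arm holds its last target. There are 200 camera calls.

### The job

Check the spare conveyor wheel: stand it upright, centred on the small round table of the wheel checker's narrow post, and let go of it. Then press the checker's spring-loaded plunger straight down with the fingertips until the top of its black cap is level with the tops of the two gauge pins beside it (14 mm down), and keep it held there: finish while still holding the plunger at that level, with the wheel still standing on the post. Leave the other things on the table alone.

Things in the scene. Friction and masses are not known exactly. Their poses are not given: they have to be found in the camera images.
- wheel: The spare conveyor wheel: a plain white barrel-shaped plastic roller, 30 mm in diameter at its middle and 27 mm tall, about 20 g, standing on its flat end on the table. Origin at the centre of its underside, z up along its axis. Grip it from above across its diameter, gently (about 10 N).
- checker: The wheel checker, fixed to the table: aluminium base plate 110 (x) x 270 (y) x 12 mm with a narrow steel post, a spring plunger and a sensor slide between them. Origin at the centre of the plate's underside (table height), z up; in its frame the post stands at y = +90 mm and the plunger at y = -90 mm, both at x = 0. Any yaw. Parts are bare metal, grey or black.
- sensor_tip (a point): Black front end of the sensor barrel, a level bar 15 mm thick, 63.5 mm above the table, that points at the post along the checker's +y. At rest the tip is 57 mm from the post's axis (42 mm from a centred wheel's side); it moves 2 mm towards the post per 1 mm of plunger travel: 14 mm short of the wheel at the right level, but at full travel it pushes the wheel off centre.
- post_top (a point): Centre of the top of the post: a level round dark steel table 24 mm in diameter and 6 mm thick, 50 mm above the work surface, on a stem 16 mm thick. The wheel shall stand on it.
- cap_top (a point): Centre of the flat top of the plunger's black cap (30 mm in diameter, 9 mm thick); it moves with the cap: 75 mm above the work surface at rest, 61 mm when level with the gauge pins, 51 mm when pressed all the way.
- pin_top (a point): Centre of the top of one of the two fixed steel gauge pins (8 mm thick), 61 mm above the work surface. The pins stand 36 mm to either side of the plunger's axis, at x = +36 and -36 mm of the checker's frame; this is the +x one.
- plunger (a joint): Travel of the plunger: 0 at rest (up), grows as it is pressed straight down, 0.014 when the cap is level with the gauge pins, 0.024 at the stop. A spring pushes it back up: 4 N at rest, about 8 N at 14 mm, 11 N at the stop; it does not latch.
- spares_case: Bystander: flat blue parts case 111 x 155 x 34 mm; leave it where it is.
- date_stamp: Bystander: hand stamp with a black turned handle, 36 x 40 x 80 mm; leave it where it is.
- marker: Bystander: black marker pen 138 mm long, 20 mm thick; leave it where it is.

How it is judged (in metres and radians):
On the way, in this order (a step that is already met when the one before it is completed fails the run):
1. the wheel stands upright on the post, let go, with the plunger still up (horizontal distance between wheel and post_top below 0.008 m and z of wheel in the frame of post_top between -0.003 and 0.003 m and angle between wheel's own z axis and vertical below 0.12 rad and contact force between the fingers and wheel below 0.05 N and linear speed of wheel below 0.02 m/s and value of joint plunger below 0.004 m), for 0.2 s.
2. the plunger is pressed to the level of the gauge pins (value of joint plunger between 0.011 and 0.017 m), for 0.3 s.
At the end, for the whole second after the job is handed in: The fingers still hold the plunger down, its cap level with the gauge pins to within 3 mm (travel 11 to 17 mm, fingers pushing with more than 4 N), and the untouched wheel stands upright and still on the post's table, within 8 mm of its centre (all of step 2 and contact force between the fingers and checker above 4 N and horizontal distance between wheel and post_top below 0.008 m and z of wheel in the frame of post_top between -0.003 and 0.003 m and angle between wheel's own z axis and vertical below 0.12 rad and linear speed of wheel below 0.02 m/s and contact force between each of the arm, the fingers and wheel below 0.05 N); the arm keeps its last pose, push and grip.
It fails at once if a bystander (parts case, stamp or marker) is shifted by more than 30 mm (distance of any of spares_case, date_stamp, marker from where it was at the start of the episode above 0.03 m).
It also fails if it takes over 61 s, if anything falls off the work surface, if the arm or the gripper's body presses on something with over 40 N, if the wrist force passes 120 N, or if a joint passes its speed limit or range.

## Working session

There is one attempt and no reset: what is moved stays moved. The work goes in short steps, Python scripts to look and compute and a tool call to move; the robot and the scene stay as the last step left them, time stands still between calls to the robot, and variables do not carry over. Pictures are saved under pics/ and viewed, about 8 in all and at most 12, crops included, and the job is handed in when it is done.

Besides the shell and the picture viewer there is one more tool, called after "Emit:" as a command line: name --argument value ..., lists and objects as JSON in quotes. send_rows: Moves the arm, as the interface text tells. Its arguments: {"type":"object","properties":{"steps":{"type":"array","items":{"type":"array","items":{"type":"array","items":{"type":"number"}}}}},"required":["steps"]}

```bash
mkdir -p pics; cat > h.py <<'E'
import numpy as np, cv2
from bench import arm, optics, job
def cal(n):
    c=optics.get_calibration(n); K=np.array(c["K"],float).reshape(3,3)
    R=cv2.Rodrigues(np.array(c["rvec"],float))[0]; t=np.array(c["tvec"],float).ravel(); return K,R,t
def ray(n,u,v,z):
    K,R,t=cal(n); d=R.T@np.linalg.solve(K,[u,v,1.]); o=-R.T@t
    return o+d*(z-o[2])/d[2]
def proj(n,p):
    K,R,t=cal(n); q=K@(R@np.array(p,float)+t); return q[:2]/q[2]
def cloud(n,depth):
    K,R,t=cal(n); v,u=np.mgrid[:400,:640]
    P=np.stack([(u-K[0,2])/K[0,0]*depth,(v-K[1,2])/K[1,1]*depth,depth],-1)
    return (P-t)@R
E
python3 - <<'E'
from h import *
for n in("scene","top"):
    i,d=optics.get_image(n); cv2.imwrite(f"pics/{n}0.png",i); np.savez(f"{n}0.npz",i=i,d=d)
    K,R,t=cal(n); print(n,-R.T@t,R[2],K[0,0])
print(arm.read_state())
E
```

```text
scene [ 127.53073959 -736.47628313  555.82926521] [ 0.48392827  0.71979983 -0.49769632] 371.5809917908069
top [ 362.33044893  -47.32161712 1652.67139011] [ 0.15485137  0.0136378  -0.98784364] 482.3642363966704
{'clock': 0.1, 'joints': array([ 1.45460697e+00,  3.85483741e-01,  6.75724784e-03, -4.05862477e-04,
       -1.19399974e+00, -2.58573537e-01]), 'joint_vel': array([ 0.00172042, -0.00067837,  0.00428705,  0.0013729 ,  0.00203427,
       -0.00087222]), 'joint_efforts': array([-3.60759541e-04, -3.93317521e+01,  1.88929993e+01,  4.19795975e+00,
       -2.57248859e-03,  5.17559116e-06]), 'position': array([228.59881747, 581.13497309, 230.33077981]), 'ee_rot': array([ 9.82480984e-01, -1.86360268e-01, -1.19506341e-04,  9.75924937e-04]), 'contact_force': array([ 0.02066723,  0.49898818, -0.63306374]), 'wrist_torque': array([-0.0027688 , -0.02839952, -0.03212025]), 'gripper_width': 85.47507236052422}
```

View pics/scene0.png

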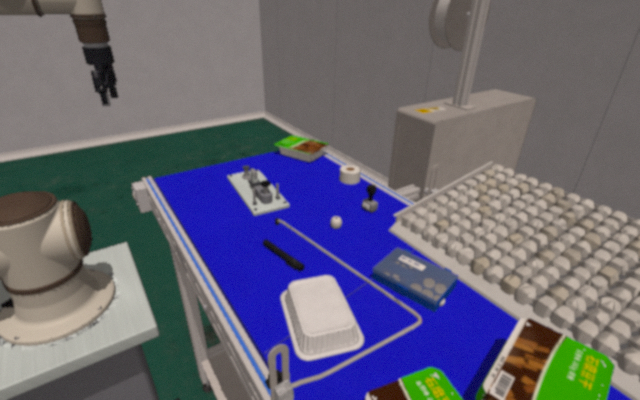

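View pics/top0.png

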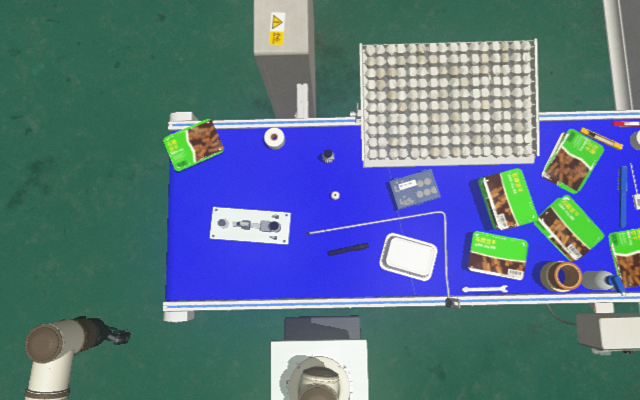

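The scene view shows the checker at about (258,190), the wheel at (336,222), the stamp at (370,198), the marker at (283,255) and the case at (415,275). In the top view they are at (250,225), (335,195), (327,156), (348,249) and (415,188). Next I'll take a magnified crop and depth.

```bash
python3 - <<'E'
from h import *
a=np.load("top0.npz");i=a["i"];b=np.load("scene0.npz");j=b["i"]
c1=cv2.resize(i[180:255,200:350],None,fx=5,fy=5,interpolation=2)
c2=cv2.resize(j[155:235,220:350],None,fx=5.77,fy=5.77,interpolation=2)
c=np.vstack([c1[:,:750],cv2.resize(c2,(750,461))])[:,:]; c=cv2.resize(c,None,fx=.7,fy=.7,interpolation=cv2.INTER_AREA); cv2.imwrite("pics/crop.png",c); print(c.shape)
for n,q in(("top",a),("scene",b)):
    P=cloud(n,q["d"]); h=cv2.cvtColor(q["i"],cv2.COLOR_BGR2HSV)
    m=((h[...,1]<90)&(h[...,2]>40)).astype(np.uint8)
    N,L,S,C=cv2.connectedComponentsWithStats(m)
    for k in range(1,N):
        if S[k,4]>25 and 150<S[k,0]<380 and 130<S[k,1]<270:
            p=P[L==k]; p=p[np.isfinite(p).all(1)]
            print(n,S[k],C[k].round(1),np.median(p,0).round(),np.percentile(p[:,2],[5,95]).round())
print(ray("top",335,195.5,27),ray("scene",336,222,15))
P=cloud("top",a["d"]);print(P[190:201:2,328:344:2,2].round());print(P[218:234:2,210:290:4,2].round())
E
```

```text
(585, 525, 3)
top [216 136   7  11  32] [218.6 142.2] [822. 332.  39.] [32. 44.]
top [200 148  22  12  51] [210.1 153.1] [787. 365.  38.] [33. 45.]
top [322 153  12  10  69] [327.9 157.9] [760. -46.  28.] [15. 72.]
top [331 191   8   9  57] [334.6 195. ] [632. -67.  24.] [11. 31.]
top [ 210  207   81   38 2474] [249.6 225.3] [534. 227.  12.] [ 5. 48.]
top [ 162  211  478  145 8162] [462.6 308.3] [ 257. -614.   -1.] [-781.  130.]
top [ 379  233   59   48 2009] [408.1 256.5] [ 418. -305.   34.] [-1. 42.]
top [355 244  13   5  33] [361.9 246. ] [ 457. -154.   16.] [10. 21.]
scene [ 228  166   61   50 1594] [257.2 191.7] [524. 167.  13.] [ 6. 59.]
scene [362 198  15  14 141] [369.3 204.8] [762. -56.  22.] [ 2. 31.]
scene [331 216  11  12 108] [335.8 221.7] [630. -74.  21.] [ 5. 28.]
[630.07903224 -67.05495056  27.        ] [634.07265073 -69.54419723  15.        ]
[[ 0. -4.  3.  1. -6.  1. -3.  1.]
 [-1.  2. 22. 28. 29. -2. -7.  4.]
 [ 1. -7. 25.  9. 26. 22. -6. -6.]
 [-4.  7. 25. 28. 27. 24. -2. -2.]
 [ 2.  2. 15. 23. 19.  1. -1.  4.]
 [ 3.  4.  0. -4.  4. -1. -2.  1.]]
[[ 0. 11.  8. 10.  7. 10.  0. 15. 12. 14. 11.  5. 17. 14. 10. 17. 12.  9.
   9. 12.]
 [-2. 16. 12. 43. 20. 11.  9. 17. 28. 30.  5.  8. 14. 36. 16.  8.  7. 10.
  12.  9.]
 [ 2. 11. 53. 50. 22. 13. 18. 66. 74. 67. 16. 11.  9. 43. 36. 36. 72. 18.
  15. 14.]
 [-3. 17. 17. 51. 18. 10. 20. 64. 68. 71. 24. 16. 15. 41. 43. 74. 78. 37.
  15. 12.]
 [ 4. 10. 15. 26. 19. 13. 21. 22. 43. 55. 24. 20. 25. 39. 45. 77. 77. 35.
  12. 12.]
 [ 7. 14. 15. 15. 11.  8.  6.  6. 32. 31.  7. 11. 16. 37. 45. 75. 71. 33.
  16.  8.]
 [ 8. 10. 12. 18. 13. 10. 13. 13. 11. 16. 10. 10.  4. 45. 45. 37. 39. 39.
  10. 10.]
 [17.  7.  8. 10.  8.  6. 10.  5. 12. 12. 13.  6. 15.  5. 16. 12. 12.  7.
  15. 10.]]
```

View pics/crop.png

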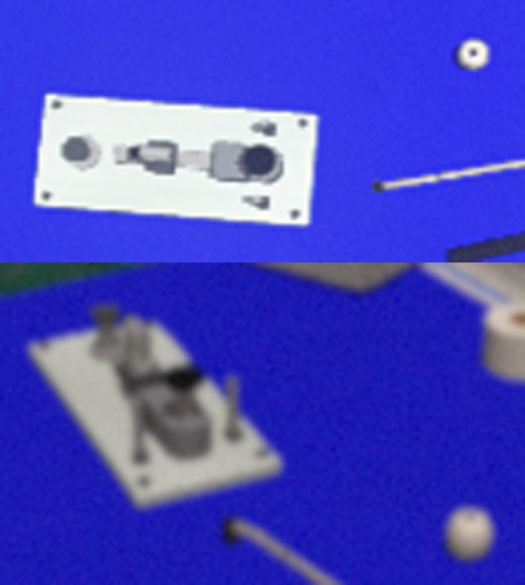

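The crop shows the plate with the post at its left (+y) end and the cap at its right. In full top-view pixels the post is near (221.4,222.6) and the cap near (274,225.5). The wheel is at (335,195). Now I'll get exact positions.

```bash
python3 - <<'E'
from h import *
a=np.load("top0.npz");i=a["i"];h=cv2.cvtColor(i,cv2.COLOR_BGR2HSV);g=cv2.cvtColor(i,6).astype(float)
m=(h[...,1]<110).astype(np.uint8)
N,L,S,C=cv2.connectedComponentsWithStats(m)
k=L[210,230]; c=max(cv2.findContours((L==k).astype(np.uint8),0,1)[0],key=len)
c=cv2.convexHull(c)
w=np.array([ray("top",*p[0],12)[:2] for p in c],np.float32)
print("plate",cv2.minAreaRect(w))
print("corners",cv2.boxPoints(cv2.minAreaRect(w)))
def blob(sl,mask,z,nm):
    v,u=np.nonzero(mask[sl]); u=u.mean()+sl[1].start; v=v.mean()+sl[0].start
    print(nm,u,v,mask[sl].sum(),ray("top",u,v,z).round(1))
blob((slice(215,230),slice(214,226)),g<120,50,"post")
blob((slice(218,234),slice(266,283)),g<70,75,"cap")
W=(L==L[192,335]); v,u=np.nonzero(cv2.morphologyEx(W.astype(np.uint8),3,np.ones((5,5)))); print("wheel",u.mean(),v.mean(),len(u),ray("top",u.mean(),v.mean(),20))
print(g[215:230,213:230].astype(int)); print(g[218:234,264:284].astype(int))
# depth-based top surfaces
P=cloud("top",a["d"])
for nm,sl,z0,z1 in(("post",(slice(212,234),slice(212,232)),40,60),("cap",(slice(216,236),slice(264,286)),65,85),("wheel",(slice(186,204),slice(326,345)),15,35)):
    p=P[sl].reshape(-1,3);p=p[(p[:,2]>z0)&(p[:,2]<z1)];print(nm,len(p),p.mean(0),p.min(0),p.max(0))
K,R,t=cal("scene"); b=np.load("scene0.npz");hs=cv2.cvtColor(b["i"],40);ms=(hs[...,1]<110).astype(np.uint8)
N,L,S,C=cv2.connectedComponentsWithStats(ms);k=L[222,336];print(S[k],C[k])
x,y=S[k][:2]+(S[k][2:4]-1)/2; print("wheel scene z13.5",ray("scene",x,y,13.5))
E
```

```text
plate ((536.37255859375, 226.40557861328125), (271.5610046386719, 110.33219909667969), 84.39921569824219)
corners [[468.2181   96.6573 ]
 [578.02356  85.88927]
 [604.527   356.15387]
 [494.72156 366.92188]]
post 221.5 222.5 32 [543.4 315.5  50. ]
cap 273.60869565217394 225.2391304347826 46 [527.7 137.7  75. ]
wheel 334.84375 195.0625 64 [632.76463036 -66.64110391  20.        ]
[[243 242 240 239 241 241 240 240 240 241 240 241 241 240 241 242 241]
 [244 241 240 241 241 242 243 243 242 243 243 243 243 244 242 243 242]
 [243 239 240 239 241 240 241 242 243 243 242 243 241 242 243 242 242]
 [243 240 240 241 240 244 242 243 243 233 225 228 221 237 241 241 240]
 [242 241 240 241 244 243 187 141 134 135 154 187 199 222 239 243 242]
 [242 242 243 244 242 209 134 109 105 107 116 148 187 201 223 239 243]
 [244 243 243 244 203 139 109 108 108 109 107 114 176 198 200 218 238]
 [244 244 244 246 193 125 105 105 108 112 111 109 143 185 196 211 238]
 [244 243 244 244 193 124 109 108 110 111 109 105 131 184 193 191 234]
 [243 242 243 244 202 136 113 108 108 108 105 107 146 190 199 207 237]
 [244 243 
[... 1508 characters left out ...]
 132 200 241 247
  246 245]
 [245 245 246 244 226 220 222 240 245 245 228 195 182 186 235 247 246 245
  245 244]
 [245 246 246 245 243 244 245 246 246 247 246 246 248 247 247 246 245 245
  245 245]]
post 39 [545.57030086 316.75418445  49.02759822] [534.90122918 305.86576937  41.60381517] [555.82357499 328.17029164  55.8961497 ]
cap 63 [528.23453552 137.90142113  74.70874273] [514.78429482 123.87781189  67.90178963] [542.33345199 150.07114577  82.18588787]
wheel 51 [633.28461856 -65.73938685  24.44923529] [619.61651218 -77.55326457  15.28587026] [647.87187202 -53.40307538  32.97198572]
[331 216  11  13 117] [335.88888889 221.72649573]
wheel scene z13.5 [635.47755412 -67.69444872  13.5       ]
```

Emit:
send_rows --steps '[[[0,0,0,0.12,1],[0,0,0,0.12,1],[0,0,0,0.12,1],[0,0,0,0.12,1],[0,0,0,0.12,0.8],[0,0,0,0.12,0.8],[0,0,0,0.12,0.8],[0,0,0,0.12,0.8],[0,0,0,0.12,0.8],[0,0,0,0.12,0.8]]]'

```text
clock: 0.93
position: [227.3, 577.8, 223.4]
ee_rot: [-0.688, 0.725, -0.004, -0.007]
contact_force: [-0.3, 0.4, 0.1]
gripper_width: 68.3
```

```bash
cat >> h.py <<'E'
from scipy.spatial.transform import Rotation as Ro
YAW=np.degrees(np.arctan2(-.0976,.9952))+180   # wanted heading of tool y
def go(x,y,z):
    s=arm.read_state(); R=Ro.from_quat(s["ee_rot"]).as_matrix()
    d=R.T@(np.array([x,y,z])-s["position"])/10
    a=np.degrees(np.arctan2(R[1,1],R[0,1])); t=-np.radians((YAW-a+180)%360-180)
    print("t",round(s["clock"],2),"pos",s["position"].round(1),"F",s["contact_force"].round(1),"w",s["gripper_width"].round(1),"j6",s["joints"][[0,5]].round(2),"tilt",np.degrees(np.arccos(-R[2,2])).round(2)); print("shift cm",d.round(2),"turn",round(t,3))
E
python3 -c "
from h import *
go(633.5,-66.5,150)"
```

```text
Traceback (most recent call last):
  File "h.py", line 21, in go
    print("t",round(s["clock"],2),"pos",s["position"].round(1),"F",s["contact_force"].round(1),"w",s["gripper_width"].round(1),"j6",s["joints"][[0,5]].round(2),"tilt",np.degrees(np.arccos(-R[2,2])).round(2)); print("shift cm",d.round(2),"turn",round(t,3))
                                                                                                   ^^^^^^^^^^^^^^^^^^^^^^^^
AttributeError: 'float' object has no attribute 'round'
```

```bash
sed -i 's/s\["gripper_width"\].round(1)/round(s["gripper_width"],1)/' h.py
python3 -c "
from h import *
go(633.5,-66.5,150)"
```

```text
t 0.93 pos [227.3 577.8 223.4] F [-0.3  0.4  0.1] w 68.3 j6 [ 1.45 -1.51] tilt 0.9
shift cm [ 62.1  -43.96   8.09] turn 0.045
```

Emit:
send_rows --steps '[[[3.3,-2.3,0.2,0.045,0.8],[3.3,-2.3,0.2,0,0.8],[3.3,-2.3,0.2,0,0.8],[3.3,-2.3,0.2,0,0.8],[3.3,-2.3,0.2,0,0.8],[3.3,-2.3,0.2,0,0.8],[3.3,-2.3,0.2,0,0.8],[3.3,-2.3,0.2,0,0.8],[3.3,-2.3,0.2,0,0.8],[3.3,-2.3,0.2,0,0.8]]]'

```text
clock: 1.77
position: [424.8, 219.2, 201.9]
ee_rot: [-0.674, 0.738, -0.005, -0.01]
contact_force: [1.6, 0.7, 0.1]
gripper_width: 68.3
```

```bash
python3 -c "
from h import *
go(633.5,-66.5,120)"
```

```text
t 1.77 pos [424.8 219.2 201.9] F [1.6 0.7 0.1] w 68.3 j6 [ 0.82 -0.92] tilt 1.26
shift cm [ 26.39 -23.43   8.58] turn 0.007
```

Emit:
send_rows --steps '[[[2.8,-2.5,0.8,0.007,0.8],[2.8,-2.5,0.8,0,0.8],[2.8,-2.5,0.8,0,0.8],[2.8,-2.5,0.8,0,0.8],[2.8,-2.5,0.8,0,0.8],[2.8,-2.5,0.8,0,0.8],[2.8,-2.5,0.8,0,0.8],[2.8,-2.5,0.8,0,0.8],[2.8,-2.5,0.8,0,0.8],[2.8,-2.5,0.8,0,0.8]]]'

```text
clock: 2.6
position: [651.3, -104.0, 121.3]
ee_rot: [-0.671, 0.741, -0.003, -0.01]
contact_force: [0.2, -0.1, 0.0]
gripper_width: 68.3
```

```bash
python3 -c "
from h import *
go(633.5,-66.5,60)"
```

```text
t 2.6 pos [ 651.3 -104.   121.3] F [ 0.2 -0.1  0. ] w 68.3 j6 [ 0.09 -0.2 ] tilt 1.21
shift cm [-3.67  2.09  6.08] turn -0.001
```

Emit:
send_rows --steps '[[[-1.8,1,1.8,0,0.8],[-1.8,1,1.8,0,0.8],[0,0,0.9,0,0.8],[0,0,0.1,0,0.8]]]'

```text
clock: 2.93
position: [637.1, -77.3, 67.3]
ee_rot: [-0.666, 0.746, -0.002, -0.012]
contact_force: [0.1, 0.1, -0.5]
gripper_width: 68.6
```

```bash
python3 -c "
from h import *
go(633.5,-66.5,5)"
```

```text
t 2.93 pos [637.1 -77.3  67.3] F [ 0.1  0.1 -0.5] w 68.6 j6 [ 0.14 -0.27] tilt 1.42
shift cm [-1.17  0.4   6.22] turn -0.016
```

Emit:
send_rows --steps '[[[-1.1,0.4,0.5,-0.016,0.8],[0,0,1,0,0.8],[0,0,0.7,0,0.8],[0,0,0,0,0.8]]]'

```text
clock: 3.27
position: [634.6, -64.8, 44.4]
ee_rot: [-0.673, 0.74, -0.003, -0.012]
contact_force: [0.5, -0.2, -0.3]
gripper_width: 68.8
```

```bash
python3 - <<'E'
from h import *
go(633.5,-66.5,5)
i,d=optics.get_image("scene");j,_=optics.get_image("top")
c=np.hstack([cv2.resize(i[180:250,290:380],(540,420),interpolation=2),cv2.resize(j[170:220,312:342],(252,420),interpolation=2)]);cv2.imwrite("pics/g1.png",c)
E
```

```text
t 3.27 pos [634.6 -64.8  44.4] F [ 0.5 -0.2 -0.3] w 68.8 j6 [ 0.16 -0.27] tilt 1.38
shift cm [0.09 0.05 3.94] turn 0.003
```

View pics/g1.png

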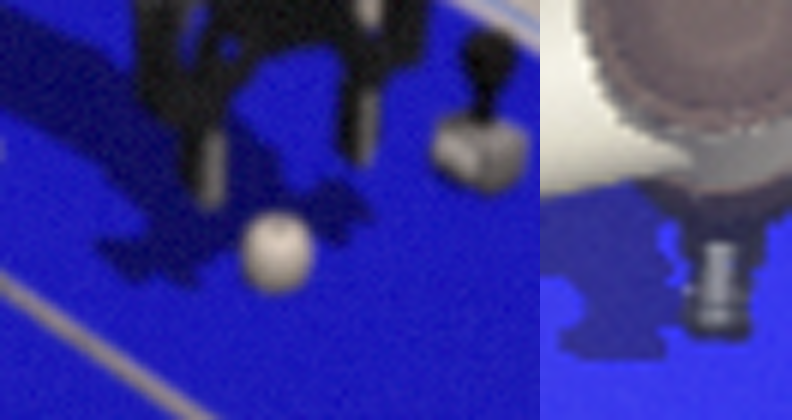

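The view shows the fingers straddling the wheel: fingertips at about (210,205) and (362,165) in the crop, wheel at (278,253). I'll descend.

Emit:
send_rows --steps '[[[0.1,0,1,0,0.8],[0,0,1,0,0.8],[0,0,0.8,0,0.8],[0,0,0.4,0,0.8],[0,0,0.1,0,0.8]]]'

```text
clock: 3.78
position: [636.6, -67.1, 11.7]
ee_rot: [-0.673, 0.74, -0.005, -0.009]
contact_force: [-0.7, -0.4, 0.5]
gripper_width: 68.0
```

```bash
python3 -c "
from h import *
go(633.5,-66.5,5)"
```

```text
t 3.78 pos [636.6 -67.1  11.7] F [-0.7 -0.4  0.5] w 68.0 j6 [ 0.16 -0.27] tilt 1.19
shift cm [-0.04  0.31  0.67] turn 0.003
```

Emit:
send_rows --steps '[[[0,0.3,0.5,0,0.8],[0,0,0,0,0.6],[0,0,0,0,0.5],[0,0,0,0,0.4],[0,0,0,0,0.33],[0,0,-0.05,0,0.33],[0,0,-0.05,0,0.33]]]'

```text
clock: 4.37
position: [633.3, -67.1, 6.8]
ee_rot: [-0.673, 0.74, -0.005, -0.009]
contact_force: [-0.1, 0.4, -0.7]
gripper_width: 28.2
```

```bash
python3 -c "
from h import *
go(633.5,-66.5,5)"
```

```text
t 4.37 pos [633.3 -67.1   6.8] F [-0.1  0.4 -0.7] w 28.2 j6 [ 0.16 -0.27] tilt 1.21
shift cm [-0.07 -0.02  0.18] turn 0.003
```

Emit:
send_rows --steps '[[[0,0,0,0,0.28],[0,0,0,0,0.28],[0,0,0,0,0.28]]]'

```text
clock: 4.62
position: [633.7, -67.0, 7.6]
ee_rot: [-0.673, 0.74, -0.005, -0.009]
contact_force: [0.3, -1.0, -0.8]
gripper_width: 26.0
```

Emit:
send_rows --steps '[[[0,0,0,0,0.26],[0,0,0,0,0.26]]]'

```text
clock: 4.78
position: [633.8, -66.9, 7.7]
ee_rot: [-0.673, 0.74, -0.005, -0.009]
contact_force: [-0.6, -1.0, -0.3]
gripper_width: 25.3
```

```bash
python3 - <<'E'
from h import *
go(633.5,-66.5,5)
i,d=optics.get_image("scene")
cv2.imwrite("pics/g2.png",cv2.resize(i[180:250,290:380],(720,560),interpolation=2))
E
```

```text
t 4.78 pos [633.8 -66.9   7.7] F [-0.6 -1.  -0.3] w 25.3 j6 [ 0.16 -0.27] tilt 1.17
shift cm [-0.05  0.03  0.27] turn 0.003
```

View pics/g2.png

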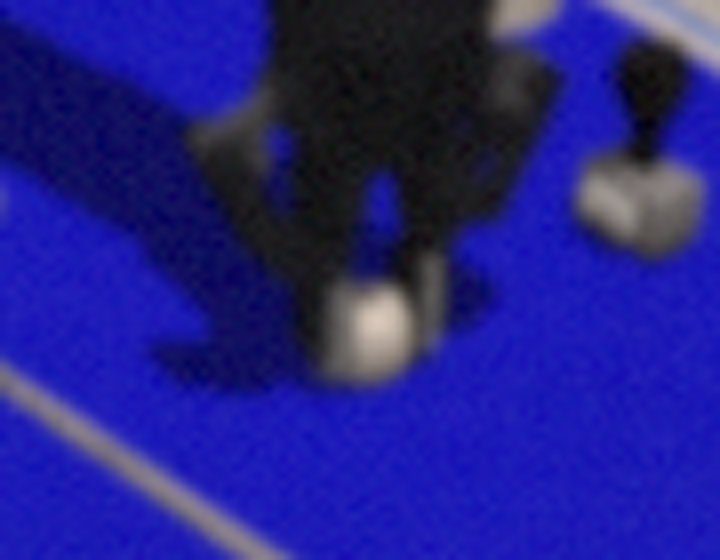

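The crop shows the wheel at (370,332) held between the pads. I'll lift it.

Emit:
send_rows --steps '[[[0,0,-1,0,0.26],[0,0,-2.5,0,0.26],[0,0,-3,0,0.26],[0,0,-3,0,0.26],[0,0,-2,0,0.26],[0,0,-0.1,0,0.26]]]'

```text
clock: 5.33
position: [633.1, -65.1, 129.1]
ee_rot: [-0.673, 0.74, -0.004, -0.011]
contact_force: [0.7, -0.2, 0.2]
gripper_width: 25.8
```

```bash
python3 -c "
from h import *
go(545,316,120)"
```

```text
t 5.33 pos [633.1 -65.1 129.1] F [ 0.7 -0.2  0.2] w 25.8 j6 [ 0.16 -0.27] tilt 1.38
shift cm [-37.13  12.36   0.2 ] turn 0.003
```

Emit:
send_rows --steps '[[[-2,0.7,-0.1,0,0.26],[-3.5,1.2,-0.1,0,0.26],[-3.7,1.2,-0.1,0,0.26],[-3.7,1.2,-0.1,0,0.26],[-3.7,1.2,-0.1,0,0.26],[-3.7,1.2,-0.1,0,0.26],[-3.7,1.2,-0.1,0,0.26],[-3.7,1.2,-0.1,0,0.26],[-2.5,0.8,-0.1,0,0.26],[-1,0.3,0,0,0.26]]]'

```text
clock: 6.17
position: [558.9, 264.8, 134.7]
ee_rot: [-0.669, 0.743, -0.005, -0.009]
contact_force: [1.1, 0.3, -0.0]
gripper_width: 26.2
```

```bash
python3 -c "
from h import *
go(545,316,100)"
```

```text
t 6.17 pos [558.9 264.8 134.7] F [ 1.1  0.3 -0. ] w 26.2 j6 [ 0.71 -0.82] tilt 1.2
shift cm [-5.01  1.9   3.38] turn -0.007
```

Emit:
send_rows --steps '[[[-2,0.8,0.6,-0.007,0.26],[-2,0.8,0.8,0,0.26],[-0.9,0.3,0.8,0,0.26],[0,0,0.4,0,0.26],[0,0,0,0,0.26]]]'

```text
clock: 6.58
position: [542.6, 318.2, 105.5]
ee_rot: [-0.673, 0.739, -0.005, -0.01]
contact_force: [-0.1, 0.1, -0.1]
gripper_width: 25.6
```

```bash
python3 -c "
from h import *
go(545,316,75)"
```

```text
t 6.58 pos [542.6 318.2 105.5] F [-0.1  0.1 -0.1] w 25.6 j6 [ 0.79 -0.89] tilt 1.3
shift cm [ 0.13 -0.28  3.06] turn 0.004
```

Emit:
send_rows --steps '[[[0.1,-0.3,1,0.004,0.26],[0,0,1.2,0,0.26],[0,0,0.5,0,0.26],[0,0,0,0,0.26]]]'

```text
clock: 6.92
position: [547.1, 311.4, 76.6]
ee_rot: [-0.67, 0.743, -0.005, -0.011]
contact_force: [-1.1, 0.1, -0.7]
gripper_width: 25.3
```

```bash
python3 - <<'E'
from h import *
go(545,316,58)
i,d=optics.get_image("scene");j,_=optics.get_image("top")
print(proj("scene",(545,316,50)),proj("scene",(527.6,136.8,75)))
cv2.imwrite("pics/p1.png",np.hstack([cv2.resize(i[130:210,215:285],(490,560),interpolation=2),cv2.resize(j[195:250,205:235],(305,560),interpolation=2)]))
E
```

```text
t 6.92 pos [547.1 311.4  76.6] F [-1.1  0.1 -0.7] w 25.3 j6 [ 0.78 -0.89] tilt 1.36
shift cm [-0.48  0.24  1.86] turn -0.006
[244.98276745 166.42571332] [264.25724017 181.89913633]
```

View pics/p1.png

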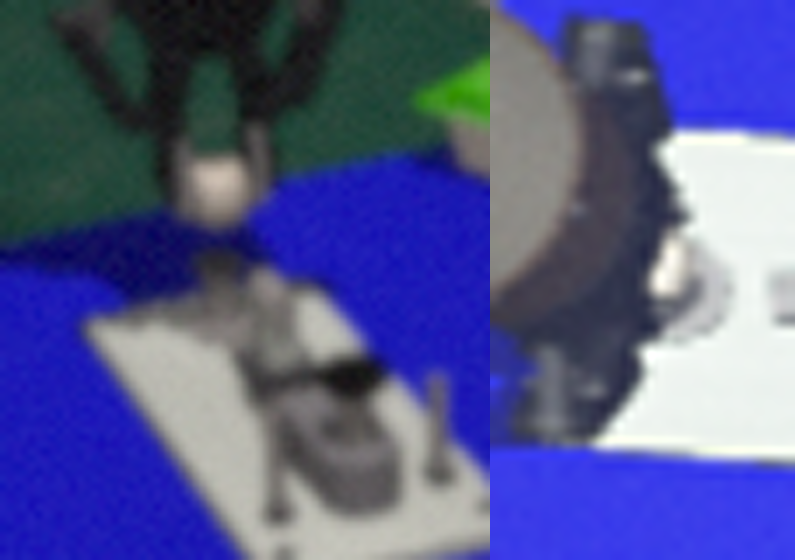

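The wheel at (217,195) hangs over the post table at (218,262). I'll make a fine correction and lower it.

Emit:
send_rows --steps '[[[-0.4,0.2,0.5,-0.006,0.26],[0,0,0.4,0,0.26],[0,0,0,0,0.26],[0,0,0,0,0.26]]]'

```text
clock: 7.35
position: [547.2, 316.3, 69.7]
ee_rot: [-0.672, 0.741, -0.006, -0.008]
contact_force: [-0.2, -0.2, -0.4]
gripper_width: 26.2
```

```bash
python3 -c "
from h import *
go(545,316,58)"
```

```text
t 7.35 pos [547.2 316.3  69.7] F [-0.2 -0.2 -0.4] w 26.2 j6 [ 0.78 -0.89] tilt 1.11
shift cm [0.03 0.21 1.18] turn 0.001
```

Emit:
send_rows --steps '[[[0,0.2,0.4,0,0.26],[0,0,0.3,0,0.26],[0,0,0.1,0,0.26],[0,0,0,0,0.26]]]'

```text
clock: 7.68
position: [544.9, 316.9, 61.5]
ee_rot: [-0.672, 0.74, -0.006, -0.007]
contact_force: [-0.1, -0.1, -0.9]
gripper_width: 25.7
```

```bash
python3 -c "
from h import *
go(545,316,58)"
```

```text
t 7.68 pos [544.9 316.9  61.5] F [-0.1 -0.1 -0.9] w 25.7 j6 [ 0.79 -0.89] tilt 1.06
shift cm [ 0.08 -0.02  0.35] turn 0.001
```

Centred; now touching down in small steps while watching the force.

Emit:
send_rows --steps '[[[0,0,0.15,0,0.26],[0,0,0.1,0,0.26],[0,0,0,0,0.26]]]'

```text
clock: 7.93
position: [544.9, 316.9, 58.8]
ee_rot: [-0.672, 0.74, -0.006, -0.007]
contact_force: [1.3, -0.0, -0.2]
gripper_width: 25.3
```

```bash
python3 -c "
from h import *
go(545,316,58)"
```

```text
t 7.93 pos [544.9 316.9  58.8] F [ 1.3 -0.  -0.2] w 25.3 j6 [ 0.79 -0.89] tilt 1.06
shift cm [ 0.09 -0.02  0.08] turn 0.002
```

Emit:
send_rows --steps '[[[0,0,0.1,0,0.26],[0,0,0,0,0.26]]]'

```text
clock: 8.1
position: [544.9, 317.0, 57.7]
ee_rot: [-0.672, 0.74, -0.006, -0.007]
contact_force: [0.2, 0.1, -0.2]
gripper_width: 25.8
```

Emit:
send_rows --steps '[[[0,0,0.1,0,0.26],[0,0,0,0,0.26]]]'

```text
clock: 8.27
position: [545.0, 317.0, 56.7]
ee_rot: [-0.672, 0.74, -0.006, -0.007]
contact_force: [0.8, -0.1, 0.2]
gripper_width: 26.2
```

Emit:
send_rows --steps '[[[0,0,0.1,0,0.26],[0,0,0,0,0.26]]]'

```text
clock: 8.43
position: [545.2, 317.0, 55.8]
ee_rot: [-0.672, 0.74, -0.006, -0.007]
contact_force: [0.2, 0.3, -0.3]
gripper_width: 25.9
```

```bash
python3 - <<'E'
from h import *
go(545,316,58)
i,d=optics.get_image("scene")
cv2.imwrite("pics/p2.png",cv2.resize(i[140:180,225:265],(600,600),interpolation=2))
E
```

```text
t 8.43 pos [545.2 317.   55.8] F [ 0.2  0.3 -0.3] w 25.9 j6 [ 0.79 -0.89] tilt 1.03
shift cm [ 0.11  0.01 -0.22] turn 0.001
```

View pics/p2.png

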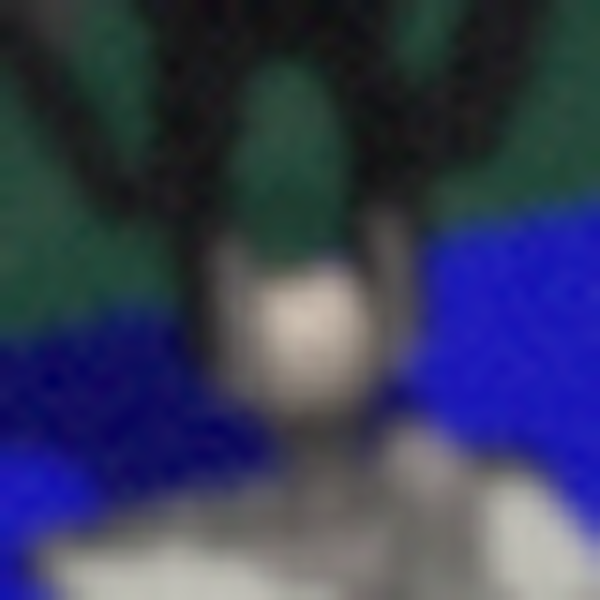

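The wheel's underside, at about y=412 in the crop, appears to be at the table's rim, centred at x≈315. I'll keep creeping until the force rises.

Emit:
send_rows --steps '[[[0,0,0.08,0,0.26],[0,0,0,0,0.26]]]'

```text
clock: 8.65
position: [545.4, 317.2, 55.8]
ee_rot: [-0.672, 0.74, -0.006, -0.007]
contact_force: [-0.6, -0.2, 0.2]
gripper_width: 26.1
```

Emit:
send_rows --steps '[[[0,0,0.08,0,0.26],[0,0,0,0,0.26]]]'

```text
clock: 8.82
position: [545.6, 317.4, 55.7]
ee_rot: [-0.672, 0.74, -0.006, -0.006]
contact_force: [0.6, -0.7, -0.6]
gripper_width: 25.9
```

Motion stalls at z 55.8, which means contact. Releasing slowly.

Emit:
send_rows --steps '[[[0,0,0,0,0.3],[0,0,0,0,0.34],[0,0,0,0,0.38],[0,0,0,0,0.45],[0,0,0,0,0.55],[0,0,0,0,0.65],[0,0,0,0,0.65]]]'

```text
clock: 9.4
position: [545.4, 317.1, 54.5]
ee_rot: [-0.672, 0.74, -0.006, -0.007]
contact_force: [0.3, -0.6, 0.6]
gripper_width: 55.8
```

```bash
python3 - <<'E'
from h import *
go(545,316,120)
i,d=optics.get_image("scene")
cv2.imwrite("pics/p3.png",cv2.resize(i[140:180,225:265],(600,600),interpolation=2))
E
```

```text
t 9.4 pos [545.4 317.1  54.5] F [ 0.3 -0.6  0.6] w 55.8 j6 [ 0.79 -0.89] tilt 1.01
shift cm [ 0.23  0.03 -6.55] turn 0.002
```

View pics/p3.png

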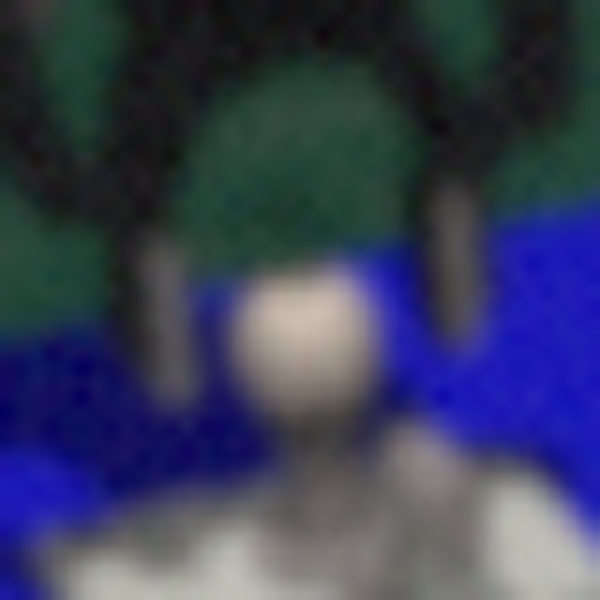

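The wheel stands free on the post at (307,345), with the fingers clear on both sides. Lifting straight up.

Emit:
send_rows --steps '[[[0,0,-0.5,0,0.65],[0,0,-1.5,0,0.65],[0,0,-2.5,0,0.65],[0,0,-3,0,0.65],[0,0,-2,0,0.65],[0,0,-0.1,0,0.65]]]'

```text
clock: 9.95
position: [544.8, 317.7, 153.3]
ee_rot: [-0.672, 0.74, -0.006, -0.01]
contact_force: [-0.4, 1.0, -0.1]
gripper_width: 55.2
```

```bash
python3 - <<'E'
from h import *
go(527.6,136.8,110)
i,d=optics.get_image("scene")
h=cv2.cvtColor(i,40);
m=((h[...,0]<25)|(h[...,1]<60)).astype(np.uint8)&(i[...,2]>130)
v,u=np.nonzero(m[150:172,235:256]);print("wheel px",u.mean()+235,v.mean()+150,len(u),"expect",proj("scene",(545,316,63.5)))
E
```

```text
t 9.95 pos [544.8 317.7 153.3] F [-0.4  1.  -0.1] w 55.2 j6 [ 0.79 -0.89] tilt 1.32
shift cm [18.07 -0.05  4.74] turn 0.001
wheel px 245.4655172413793 162.13793103448276 58 expect [244.63145207 162.61634219]
```

Emit:
send_rows --steps '[[[2,0,0,0,0.4],[3.5,0,0,0,0.2],[3.5,0,0.2,0,0],[3.5,0,0.3,0,0],[3,0,0.3,0,0],[1.5,0,0.3,0,0],[0,0,0.2,0,0],[0,0,0,0,0]]]'

```text
clock: 10.67
position: [522.2, 140.9, 134.9]
ee_rot: [-0.672, 0.74, -0.003, -0.015]
contact_force: [0.0, -0.8, 0.5]
gripper_width: -0.0
```

```bash
python3 - <<'E'
from h import *
go(527.6,136.8,90)
E
```

```text
t 10.67 pos [522.2 140.9 134.9] F [ 0.  -0.8  0.5] w -0.0 j6 [ 0.57 -0.67] tilt 1.79
shift cm [ 0.24 -0.65  4.49] turn 0.002
```

Emit:
send_rows --steps '[[[0.2,-0.5,1,0,0],[0,0,1.5,0,0],[0,0,1.2,0,0],[0,0,0.3,0,0],[0,0,0,0,0]]]'

```text
clock: 11.08
position: [528.8, 141.5, 90.2]
ee_rot: [-0.674, 0.738, -0.003, -0.015]
contact_force: [0.5, 0.0, 0.2]
gripper_width: -0.1
```

```bash
python3 - <<'E'
from h import *
go(527.6,136.8,78)
E
```

```text
t 11.08 pos [528.8 141.5  90.2] F [0.5 0.  0.2] w -0.1 j6 [ 0.56 -0.67] tilt 1.72
shift cm [0.45 0.06 1.24] turn 0.007
```

Emit:
send_rows --steps '[[[0.5,0,0.6,0,0],[0,0,0.4,0,0],[0,0,0,0,0]]]'

```text
clock: 11.33
position: [529.1, 137.7, 79.1]
ee_rot: [-0.675, 0.738, -0.004, -0.014]
contact_force: [0.4, -0.7, 0.4]
gripper_width: -0.2
```

```bash
python3 - <<'E'
from h import *
go(527.6,136.8,61)
E
```

```text
t 11.33 pos [529.1 137.7  79.1] F [ 0.4 -0.7  0.4] w -0.2 j6 [ 0.56 -0.66] tilt 1.7
shift cm [0.06 0.12 1.82] turn 0.009
```

Positioned over the cap; press in steps, watching force and z.

Emit:
send_rows --steps '[[[0,0.1,0.4,0,0],[0,0,0.3,0,0],[0,0,0.2,0,0]]]'

```text
clock: 11.58
position: [528.8, 138.1, 71.4]
ee_rot: [-0.675, 0.737, -0.004, -0.013]
contact_force: [-1.6, 0.6, 5.3]
gripper_width: -0.4
```

Emit:
send_rows --steps '[[[0,0,0.3,0,0],[0,0,0.3,0,0]]]'

```text
clock: 11.75
position: [528.8, 138.1, 66.8]
ee_rot: [-0.676, 0.737, -0.004, -0.013]
contact_force: [-3.2, 0.3, 5.4]
gripper_width: -0.0
```

Emit:
send_rows --steps '[[[0,0,0.35,0,0],[0,0,0.2,0,0]]]'

```text
clock: 11.92
position: [528.8, 138.1, 63.0]
ee_rot: [-0.676, 0.737, -0.005, -0.012]
contact_force: [-2.2, 0.5, 6.8]
gripper_width: -0.2
```

```bash
python3 - <<'E'
from h import *
for k in range(3):
    i,d=optics.get_image("scene"); go(527.6,136.8,61)
E
```

```text
t 11.97 pos [528.8 138.1  62.9] F [-3.  -1.3  6.9] w -0.2 j6 [ 0.56 -0.66] tilt 1.49
shift cm [0.13 0.11 0.2 ] turn 0.011
t 12.02 pos [528.8 138.1  63.1] F [-2.1 -0.4  7.2] w 0.0 j6 [ 0.56 -0.66] tilt 1.49
shift cm [0.13 0.11 0.21] turn 0.011
t 12.07 pos [528.9 138.1  63.2] F [-2.4 -0.1  6.2] w -0.3 j6 [ 0.56 -0.66] tilt 1.49
shift cm [0.14 0.11 0.22] turn 0.012
```

Emit:
send_rows --steps '[[[0,0,0.25,0,0],[0,0,0.07,0,0]]]'

```text
clock: 12.23
position: [528.8, 138.1, 62.1]
ee_rot: [-0.676, 0.737, -0.005, -0.012]
contact_force: [-3.9, 0.5, 7.8]
gripper_width: 0.3
```

```bash
python3 - <<'E'
from h import *
F=[]
for k in range(8):
    i,d=optics.get_image("scene"); s=arm.read_state(); F.append(np.r_[s["contact_force"],s["position"]])
print(np.mean(F,0).round(2),np.array(F)[:,5].round(1)); go(527.6,136.8,61)
j,_=optics.get_image("top")
print("sensor tip expected (rest, 14mm) top:",[proj("top",(545.2-.0976*q,316-.9952*q,63.5)).round(1) for q in(57,29)],"scene",[proj("scene",(545.2-.0976*q,316-.9952*q,63.5)).round(1) for q in(57,29)])
cv2.imwrite("pics/f1.png",np.hstack([cv2.resize(i[140:220,225:295],(490,560),interpolation=2),cv2.resize(j[205:250,205:230],(310,560),interpolation=2)]))
a=np.load("scene0.npz")["i"]
for nm,q in(("rest",np.load("top0.npz")["i"]),("now",j)): print(nm,cv2.cvtColor(q,6)[223:226,214:262])
E
```

```text
[-2.7400e+00  1.4000e-01  7.1100e+00  5.2885e+02  1.3809e+02  6.2330e+01] [62.3 62.4 62.3 62.3 62.3 62.3 62.3 62.4]
t 12.63 pos [528.9 138.1  62.4] F [-3.   0.2  6.7] w 0.0 j6 [ 0.56 -0.66] tilt 1.44
shift cm [0.14 0.11 0.14] turn 0.012
sensor tip expected (rest, 14mm) top: [array([237.5, 222.8]), array([229.1, 222.2])] scene [array([250.5, 169.3]), array([247.6, 165.9])]
rest [[243 244 244 193 124 109 108 110 111 109 105 131 184 193 191 234 243 241
  211 192 197 196 144  85  61 112 185 201 206 205 205 204 199 198 167 125
  143 211 207 197 193 192 183 202 208 214 164 150]
 [242 243 244 202 136 113 108 108 108 105 107 146 190 199 207 237 243 241
  225 203 201 199 146  95  69 103 161 183 186 189 191 195 197 194 145 110
  152 194 201 202 199 201 198 204 202 199 141 150]
 [243 242 245 243 195 136 119 111 113 108 140 183 196 193 215 238 243 243
  228 199 191 190 145 121 117 112 123 154 171 180 165 162 166 171 150 114
  154 194 203 202 203 201 202 200 203 200 143 153]]
now [[152  88  88  96  92 145 169 182 186 194 198 206 210 212 216 220 221 224
  226 228 230 232 232 235 236 236 239 239 243 241 194 125 104 106 104 104
  100  95  95  95  97  99  97  94  96  95 105 107]
 [ 98  75  77  96 101 164 183 189 196 202 209 211 218 219 220 225 226 227
  229 230 232 233 235 237 236 239 240 240 241 244 241 189 137 111 108 104
  106 107 107  99  95  98 105 111 109 105 108 113]
 [ 91  76  84 106  92 163 192 202 207 210 214 217 221 224 225 227 228 230
  231 233 235 236 237 238 239 240 240 240 240 241 242 239 237 187 147 122
  110 103 108 105 107 105 107 109 112 108 114 136]]
```

View pics/f1.png

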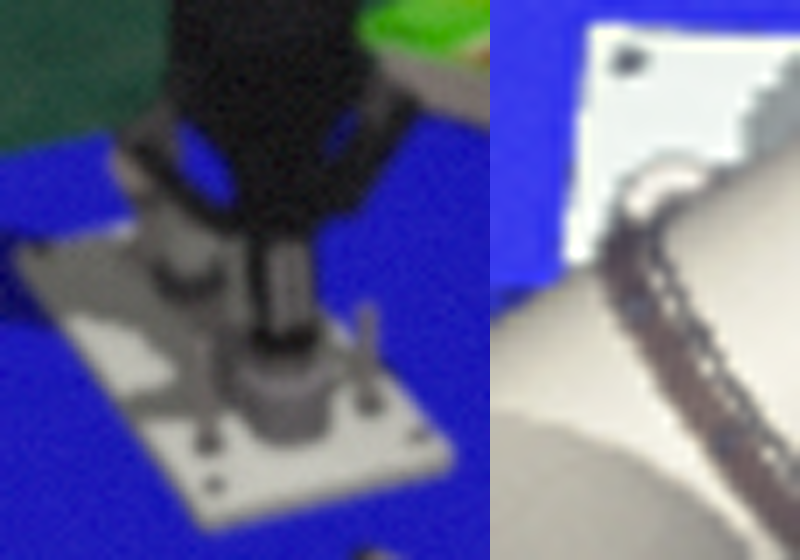

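The wheel's white top is still on the post, at about (665,185) in the top crop, and the fingertips are on the black cap at (287,340) between the pins. By TCP the travel is about 12.7 mm, and by force about 11–12 mm, so I'll press roughly 2 mm more.

Emit:
send_rows --steps '[[[0,0,0.3,0,0]]]'

```text
clock: 12.77
position: [528.8, 138.1, 60.7]
ee_rot: [-0.676, 0.736, -0.005, -0.011]
contact_force: [-3.1, -0.0, 8.2]
gripper_width: 0.0
```

```bash
python3 - <<'E'
from h import *
F=[];I=[]
for k in range(10):
    i,d=optics.get_image("scene"); s=arm.read_state(); F.append(np.r_[s["contact_force"],s["position"]]);I.append(i)
print(np.mean(F[3:],0).round(2),np.array(F)[:,5].round(1)); go(527.6,136.8,61)
i=np.mean(I[3:],0).astype(np.uint8)
c=cv2.resize(i[172:212,245:285],(600,600),interpolation=2)
for z,col in((61,(0,0,255)),):
    for x in(36,-36,0):
        p=(527.6+x*.9952,136.8-x*.0976,z); u,v=proj("scene",p); print(x,(u+.5-245)*15,(v+.5-172)*15)
cv2.imwrite("pics/f2.png",c)
E
```

```text
[-3.4800e+00 -1.9000e-01  7.8100e+00  5.2885e+02  1.3808e+02  6.0520e+01] [60.3 60.4 60.5 60.5 60.5 60.5 60.5 60.5 60.5 60.5]
t 13.27 pos [528.9 138.1  60.5] F [-4.1 -0.5  7.1] w 0.2 j6 [ 0.56 -0.66] tilt 1.42
shift cm [ 0.14  0.12 -0.04] turn 0.013
36 475.3969731375699 183.376023014511
-36 120.95967018927269 260.2534569489926
0 300.63453902615294 221.28198655410387
```

View pics/f2.png

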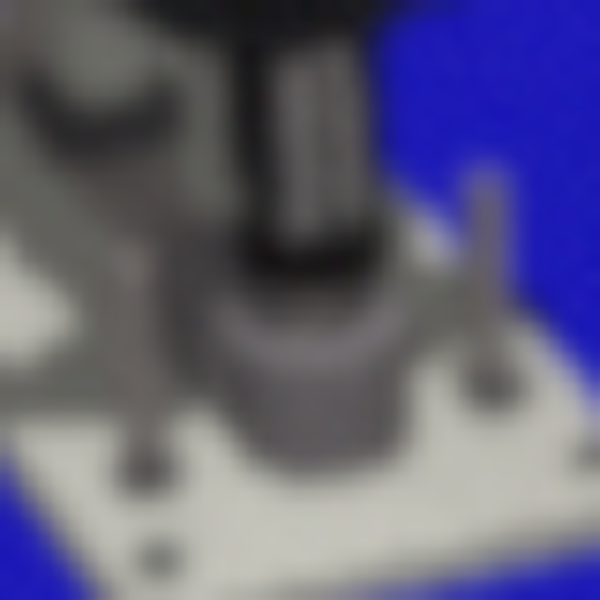

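Pin tops at (488,170) and (138,240) put the level cap's front edge at about y≈243 and its lower rim at about 282. The black band runs from about 238 to 285, which agrees. TCP gives 14.5 mm and the force is 7.8 N, also in agreement. One last numeric check of the wheel, then hand in.

```bash
python3 - <<'E'
from h import *
j,d=optics.get_image("top");h=cv2.cvtColor(j,40)
P=cloud("top",d)[214:224,214:223]; m=(P[...,2]>62)&(P[...,2]<90); print("pts at wheel top height",m.sum(),P[m].mean(0).round(1) if m.any() else "")
go(527.6,136.8,61); print(arm.read_state()["contact_force"]); job.job_done()
E
```

```text
pts at wheel top height 29 [551.  319.7  74.1]
t 13.32 pos [528.8 138.1  60.5] F [-3.6 -0.3  7.6] w -0.0 j6 [ 0.56 -0.66] tilt 1.42
shift cm [ 0.14  0.11 -0.05] turn 0.013
[-3.56279447 -0.27612365  7.64941503]
the job is handed in; nothing more can be done
```

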